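Sort the bench's containers into their trays

TASK

Sort the containers into their trays: the brown bottle and the red-lidded jar go in the blue tray, the two white dropper bottles in the yellow tray, and the orange cup, which you lift off the metal cup it is nested in, goes in the green tray. Stand everything upright on the floor of its tray, and leave the metal cup standing where it is, without pulling it up or knocking it over.

Things in the scene. Friction and masses are not known exactly. Their poses are not given: they have to be found in the camera images.
- amber_bottle: small brown (amber) glass bottle with white cap, 81 mm tall, round body 40 mm in diameter up to about 45 mm, cap about 29 mm in diameter; about 60 g; stands upright. Grasp the body. Origin: centre of its underside, z up along it.
- red_jar: white plastic jar with a wide red lid, 62 mm tall; body 42 mm in diameter, lid 45 mm in diameter from 48 mm up; about 120 g; stands upright. Lid and jar are one piece. Origin: centre of its underside, z up along it.
- dropper_a: white dropper bottle with a pointed white tip, 68 mm tall: round body 24 mm in diameter and 43 mm high, then a narrow tip 14 mm wide; about 30 g; stands upright. Grasp the body. Origin: centre of its underside, z up along it. One of two alike.
- dropper_b: white dropper bottle with a pointed white tip, 68 mm tall: round body 24 mm in diameter and 43 mm high, then a narrow tip 14 mm wide; about 30 g; stands upright. Grasp the body. Origin: centre of its underside, z up along it. One of two alike.
- cup_upper: orange open cup, 62 mm tall, 50 g, loosely nested in the metal cup. Top 26 mm: a band 54 mm in outer diameter; under it a flat shoulder, then a taper 46 to 34 mm in diameter. The shoulder rests on the metal cup's rim, so at the start only the band shows, 62 to 88 mm above the worktop; fingers reaching below 62 mm grip the metal cup too. Origin: centre of its underside (26 mm up at the start), z up.
- cup_lower: bare metal cup of the same shape (rim 54 mm in diameter, 62 mm above the worktop) with a round foot 68 mm in diameter and 5 mm thick; about 0.3 kg, loose; the orange cup is nested in it. It stays where it is. Origin: centre of its underside, z up.
- tray_blue: shallow open blue plastic tray, fixed to the worktop, 100 mm along its x, 140 mm along its y, 16 mm high over all; walls 4 mm and floor 4 mm thick, so the inside is 92 x 132 mm and its floor lies 4 mm above the worktop. Origin: centre of its underside; z up. It is turned up to 0.2 rad; which of the three tray places it has varies.
- tray_yellow: shallow open yellow plastic tray, fixed to the worktop, 100 mm along its x, 140 mm along its y, 16 mm high over all; walls 4 mm and floor 4 mm thick, so the inside is 92 x 132 mm and its floor lies 4 mm above the worktop. Origin: centre of its underside; z up. It is turned up to 0.2 rad; which of the three tray places it has varies.
- tray_green: shallow open green plastic tray, fixed to the worktop, 100 mm along its x, 140 mm along its y, 16 mm high over all; walls 4 mm and floor 4 mm thick, so the inside is 92 x 132 mm and its floor lies 4 mm above the worktop. Origin: centre of its underside; z up. It is turned up to 0.2 rad; which of the three tray places it has varies.
Things that resemble listed ones, but are neither listed nor needed, are in the scene too. What is shaped like the cup_lower but black or purple is not meant.

How it is judged:
At the end, for the whole second after the job is handed in: Bottle and jar in the blue tray, both droppers in the yellow, orange cup in the green: each at rest, upright (0.15 rad), underside under 10 mm above the tray's, centre within 36 mm (x) and 56 mm (y) of the tray's. Metal cup upright (0.1 rad), at rest, within 20 mm of where it stood (x of amber_bottle in the frame of tray_blue between -0.036 and 0.036 m and y of amber_bottle in the frame of tray_blue between -0.056 and 0.056 m and z of amber_bottle in the frame of tray_blue between -0.002 and 0.01 m and angle between each of amber_bottle, red_jar, dropper_a, dropper_b, cup_upper's own z axis and vertical below 0.15 rad and linear speed of each of amber_bottle, red_jar, dropper_a, dropper_b, cup_upper, cup_lower below 0.02 m/s and x of red_jar in the frame of tray_blue between -0.036 and 0.036 m and y of red_jar in the frame of tray_blue between -0.056 and 0.056 m and z of red_jar in the frame of tray_blue between -0.002 and 0.01 m and x of dropper_a in the frame of tray_yellow between -0.036 and 0.036 m and y of dropper_a in the frame of tray_yellow between -0.056 and 0.056 m and z of dropper_a in the frame of tray_yellow between -0.002 and 0.01 m and x of dropper_b in the frame of tray_yellow between -0.036 and 0.036 m and y of dropper_b in the frame of tray_yellow between -0.056 and 0.056 m and z of dropper_b in the frame of tray_yellow between -0.002 and 0.01 m and x of cup_upper in the frame of tray_green between -0.036 and 0.036 m and y of cup_upper in the frame of tray_green between -0.056 and 0.056 m and z of cup_upper in the frame of tray_green between -0.002 and 0.01 m and distance of cup_lower from where it was at the start of the episode below 0.02 m and angle between cup_lower's own z axis and vertical below 0.1 rad); the robot touches nothing.
It fails at once if the metal cup is lifted more than 15 mm off the worktop (height (world z) of cup_lower above 0.015 m).
It fails at once if the metal cup is knocked over (angle between cup_lower's own z axis and vertical above 0.4 rad).
It also fails if it takes over 144 s, if anything falls off the work surface, if the arm or the gripper's body presses on something with over 40 N, if the wrist force passes 120 N, or if a joint passes its speed limit or range.

ROBOT

A 7-joint arm with a two-finger parallel gripper is mounted at the origin on a cart in front of the work surface, level with it; the furniture and walls round the work are solid. World frame = base frame: x ahead of the robot, y to its left, z up, the work surface at z = 0. Lengths are in m, angles in rad, forces in N, time in s.
With the tool pointing down it reaches from about 0.35 to 0.775 m from the base axis. Payload 3.1 kg.
Tool frame: the origin (TCP) lies midway between the tips of the shut fingers; the grasp point (between the pads) lies 19 mm behind it; x points along the fingers, z is the direction in which the jaws open and shut, and the axes are right-handed (so a half turn about x gives the same grasp; the last joint's range is limited). The gripper opens to 85 mm and grips with 20 to 120 N. Pads are 22 mm wide; open, the fingers measure 114 mm over their backs; the gripper's body (76 mm by 85 mm) begins 54 mm behind the grasp point. The pads swing forward as they close: fully open they stand 13 mm farther back than shut.
Start: joints at [-0.042, 0.311, 0.014, 1.512, -0.004, 1.319, -0.027], TCP at [0.55, 0, 0.231] pointing down, gripper open.
Joint ranges: [-2.7, 2.7], [-0.3, 1.91], [-1.27, 1.3], [0.12, 2.57], [-1.44, 4.58], [0.2, 2.03], [-3.05, 3.05]. Speed limits (rad/s): [2.79, 2.79, 3.14, 3.14, 3.14, 3.14, 3.14].

INTERFACE

Orientations are given as a unit quaternion [w, x, y, z].
In Python, from cell import env gives the robot as it stands.
- The arm moves only by the shell command python3 -m inch 'ROWS' [FORCE]. ROWS is a JSON object of lists of equal length, an entry for each row: "delta_rot": the turn, a rotation vector about the tool's x, y, z in degrees, a list of three; "dp": the shift along the tool's x, y, z in mm, a list of three; "gripper": the opening, from 0 (shut) to 1 (fully open). A call has 1 to 8 rows; each row shifts and turns the pose as measured when the row begins, along the tool's axes as they then stand; what a row does not reach is not made up. A row lasts 1/8 s, in which the tool goes at most 62.5 mm and 10.7 degrees, less where a joint would pass 70% of its speed; a pose out of reach is approached as far as the arm can. A call with a gripper value outside its range is refused whole. The fingers move at their own pace and stop on an object; FORCE is the grip in N (left out, the last holds). Time passes only in rows, so rows that do not move let the fingers close. It gives the time, the measured TCP pose, the force and the opening at its end, in the units of the state.
- env.observe(): the state, without advancing time (a new reading comes with each control period).
- env.get_image(name): name is "scene" or "side" or "wrist"; returns a dict with "img" (420x560x3 uint8, red, green, blue), "fov_y" (degrees; the focal length in pixels is half the picture's height over the tangent of half this angle, whatever the lens; pixels are square), "cx", "cy" (the principal point, pixels), "cam_to_world" (4x4, takes a point from camera to world coordinates); the wrist camera has in their place "mount" (4x4, takes a point from camera to tool coordinates, whose origin is the TCP and whose axes are the tool frame's). Camera axes: x right, y up, looking along -z (the intrinsics and any distortion apply to the point x, -y, -z); pixel columns grow to the right and rows downward; lengths in m; the calibration is good to about 2 mm. A picture is of the moment at which its call begins: read the wrist's pose just before it. There is no depth.
- env.job_done(): hands the job in, once; it reports no verdict.
Trained networks look in a picture, given as the dict that the camera call returned (one of the last four; its "shot" number tells which), for a name from the list of things; names that differ only in an ending like _2 or _b are one class to them, and where a whole thing is asked for, a point or a joint stands for the part that bears it (a point fixed in the world has none). Each returns a list of dicts, best first, with "conf" (0 to 1); they miss things now and then, are a little off and sometimes report something else, mostly with a low value. They report only what shows in the picture. A call takes as long as a camera call. They do not tell look-alikes from the thing itself.
- env.look_for(picture, target): "centre" ([x, y, z] in m, in world coordinates, good to about 4 mm: the middle of the surface that is visible of it).
- env.masks_of(picture, target): "pixels" (420x560 bool, what is visible of it).
The state is a dict: "time_s": time; "joint_pos": joint angles; "qd": joint speeds; "joint_efforts": joint torques, N m; "eef_pos": TCP position; "ee_rot": TCP orientation; "ft_force": force on the tool from outside, world axes, zero at the start; "ft_torque": the same for the moment, N m; "gripper_width": opening from 0.0 (shut) to 1.0 (fully open).
Only numpy, scipy, OpenCV 4.12 (cv2) and the standard library are available. Lean on these libraries where they do the work, as an engineer would, in place of code of your own. Each camera call takes 0.05 s, during which the arm holds its last target. There are 200 camera calls.

## Working session

There is one attempt and no reset: what is moved stays moved. The work goes in short steps, Python scripts to look and compute and a shell command to move; the robot and the scene stay as the last step left them, time stands still between calls to the robot, and variables do not carry over. Pictures are saved under pics/ and viewed, about 12 in all and at most 16, crops included, and the job is handed in when it is done.

```bash
ls; mkdir -p pics; cat > h.py <<'E'
import numpy as np,cv2
from cell import env
from scipy.spatial.transform import Rotation as R
def save(p,n): cv2.imwrite('pics/'+n+'.png',p['img'][:,:,::-1])
def st():
    s=env.observe(); q=s['ee_rot']; M=R.from_quat([q[1],q[2],q[3],q[0]]).as_matrix()
    return s,np.array(s['eef_pos']),M
NAMES=['amber_bottle','red_jar','dropper_a','cup_upper','cup_lower','tray_blue','tray_yellow','tray_green']
E
python3 - <<'E'
from h import *
s,p,M=st();print(s['time_s'],p,M.round(3),s['gripper_width'])
for c in ['scene','side']:
    im=env.get_image(c);save(im,c+'0')
    print(c,im['fov_y'],np.array(im['cam_to_world']).round(3).tolist(),[k for k in im])
    for n in NAMES:
        print(n,[(np.round(d['centre'],3).tolist(),round(d['conf'],2)) for d in env.look_for(im,n)])
E
```

```text
pics
0.0 [ 5.49251657e-01 -5.58339871e-06  2.30203644e-01] [[-0.002 -0.     1.   ]
 [-0.     1.     0.   ]
 [-1.    -0.    -0.002]] 1.002058834968751
scene 51.01365230791132 [[0.868, 0.263, -0.422, -0.175], [-0.496, 0.428, -0.755, -1.302], [-0.018, 0.865, 0.502, 0.835], [0.0, 0.0, 0.0, 1.0]] ['img', 'fov_y', 'cx', 'cy', 'cam_to_world', 'shot']
amber_bottle [([0.447, -0.036, 0.038], 0.75)]
red_jar [([0.444, -0.198, 0.043], 0.63)]
dropper_a [([0.427, -0.303, 0.031], 0.66), ([0.577, -0.206, 0.029], 0.61)]
cup_upper [([0.555, -0.345, 0.076], 0.62)]
cup_lower [([0.4, -0.57, 0.035], 0.84), ([0.378, -0.411, 0.037], 0.71), ([0.54, -0.368, 0.016], 0.7)]
tray_blue [([0.456, 0.164, 0.001], 0.69)]
tray_yellow [([0.606, 0.278, 0.003], 0.81), ([0.454, 0.362, 0.003], 0.4)]
tray_green [([0.452, 0.359, 0.002], 0.73), ([0.604, 0.28, 0.003], 0.26)]
side 55.72292914004504 [[0.997, 0.041, -0.061, 0.419], [-0.073, 0.46, -0.885, -1.118], [-0.008, 0.887, 0.462, 0.606], [0.0, 0.0, 0.0, 1.0]] ['img', 'fov_y', 'cx', 'cy', 'cam_to_world', 'shot']
amber_bottle [([0.449, -0.038, 0.037], 0.72)]
red_jar [([0.448, -0.2, 0.046], 0.61)]
dropper_a [([0.426, -0.311, 0.031], 0.64), ([0.45, -0.199, 0.043], 0.42)]
cup_upper [([0.558, -0.352, 0.076], 0.59)]
cup_lower [([0.556, -0.363, 0.02], 0.8), ([0.38, -0.415, 0.035], 0.58), ([0.41, -0.572, 0.035], 0.58)]
tray_blue [([0.454, 0.167, 0.002], 0.69)]
tray_yellow [([0.597, 0.313, 0.015], 0.62)]
tray_green [([0.453, 0.368, 0.003], 0.63)]
```

View pics/scene0.png

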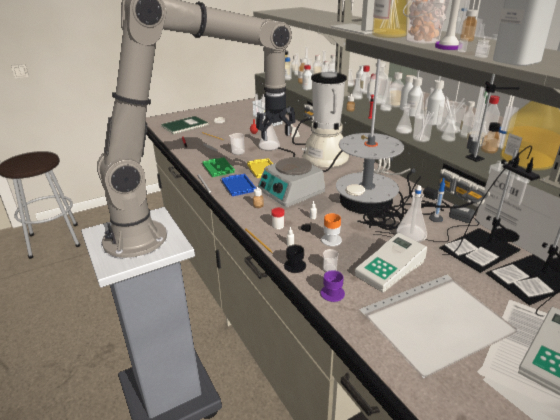

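View pics/side0.png

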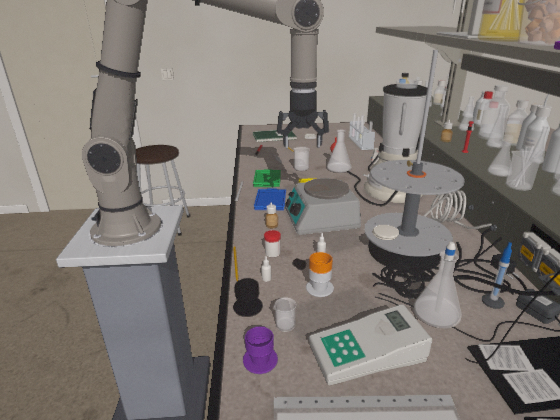

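Both views show the same layout. The amber bottle, jar, droppers and orange-on-metal cup are in a row, with the blue, green and yellow trays beyond. The black and purple cups are decoys. A hotplate stands beside the bottle. I'll refine positions with the wrist camera.

```bash
python3 -m inch '{"dp":[[-40,-50,-10],[-40,-50,-10],[0,-50,-10],[0,-50,0],[0,-25,0],[0,0,0]],"delta_rot":[[0,0,0],[0,0,0],[0,0,0],[0,0,0],[0,0,0],[0,0,0]],"gripper":[1,1,1,1,1,1]}'
cat >> h.py <<'E'
def pix(im,P,T):
    # camera-to-world T, world point -> pixel
    f=im['img'].shape[0]/2/np.tan(np.radians(im['fov_y'])/2)
    c=np.linalg.inv(T)@np.append(P,1); return im['cx']+f*c[0]/-c[2], im['cy']+f*-c[1]/-c[2]
def ray(im,u,v,T,z):
    f=im['img'].shape[0]/2/np.tan(np.radians(im['fov_y'])/2)
    d=T[:3,:3]@np.array([(u-im['cx'])/f,-(v-im['cy'])/f,-1]); o=T[:3,3]
    return o+d*(z-o[2])/d[2]
def wrist():
    s,p,M=st(); T=np.eye(4);T[:3,:3]=M;T[:3,3]=p
    im=env.get_image('wrist'); return im,T@np.array(im['mount'])
E
python3 - <<'E'
from h import *
s,p,M=st();print(s['time_s'],p.round(4))
im,T=wrist();save(im,'w1');print({k:im[k] for k in im if k!='img'})
for n in NAMES[:5]:
    print(n,[(np.round(d['centre'],3).tolist(),round(d['conf'],2)) for d in env.look_for(im,n)])
E
```

```text
time_s: 1.65
eef_pos: [0.5205, -0.2286, 0.3122]
ee_rot: [0.707, -0.002, 0.707, 0.001]
ft_force: [-0.1, 0.3, 0.8]
gripper_width: 1.001
1.65 [ 0.5205 -0.2286  0.3122]
{'fov_y': 64.32181261133825, 'cx': 283.50151341121597, 'cy': 208.6210528963651, 'mount': array([[-2.18426322e-04,  2.61890633e-01, -9.65097533e-01,
        -1.43140771e-01],
       [-1.31519858e-03,  9.65096646e-01,  2.61890690e-01,
         6.64534762e-02],
       [ 9.99999111e-01,  1.32649873e-03,  1.33635677e-04,
         3.32970853e-04],
       [ 0.00000000e+00,  0.00000000e+00,  0.00000000e+00,
         1.00000000e+00]]), 'shot': 3}
amber_bottle [([0.46, -0.047, 0.026], 0.66)]
red_jar [([0.452, -0.177, 0.066], 0.97)]
dropper_a [([0.434, -0.296, 0.04], 0.77), ([0.575, -0.2, 0.041], 0.59)]
cup_upper [([0.555, -0.361, 0.068], 0.66), ([0.432, -0.293, 0.039], 0.34)]
cup_lower [([0.547, -0.324, 0.006], 0.8), ([0.398, -0.54, 0.006], 0.69), ([0.399, -0.396, 0.024], 0.57)]
```

View pics/w1.png

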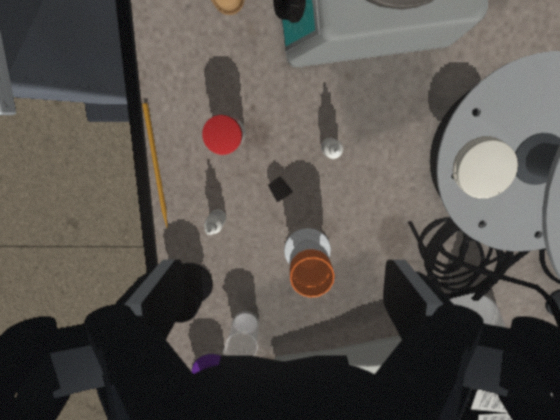

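The wrist view shows the red lid at (222,134), droppers near (214,224) and (333,149), and the orange rim around (312,277). It also shows a transparent glass and the black cup at lower left.

```bash
python3 - <<'E'
from h import *
im,T=wrist()
for n,u,v,z in [('lid',222,134,.062),('dropA tip',211,228,.068),('dropB tip',335,147,.068),('rim',312,277,.088),('rimtop',312,256,.088),('rimbot',312,298,.088),('glass',243,345,.06),('black',172,290,.06)]:
    print(n,ray(im,u,v,T,z).round(4))
for n in NAMES[1:4]:
  for d in env.masks_of(im,n):
    ys,xs=np.nonzero(d['pixels']);print(n,round(d['conf'],2),xs.min(),xs.max(),ys.min(),ys.max(),xs.mean(),ys.mean())
# enlarged crop
cv2.imwrite('pics/c1.png',cv2.resize(im['img'][100:310,180:370,::-1],None,fx=3,fy=2.8,interpolation=cv2.INTER_CUBIC)[:600])
E
```

```text
lid [ 0.4514 -0.1757  0.062 ]
dropA tip [ 0.4349 -0.2877  0.068 ]
dropB tip [ 0.5813 -0.1885  0.068 ]
rim [ 0.5585 -0.342   0.088 ]
rimtop [ 0.5576 -0.3147  0.088 ]
rimbot [ 0.5594 -0.3703  0.088 ]
glass [ 0.4696 -0.4599  0.06  ]
black [ 0.3781 -0.3767  0.06  ]
red_jar 0.84 201 244 119 158 221.9821029082774 137.89261744966444
dropper_a 0.66 288 331 253 300 308.9587567244471 276.7118947997609
dropper_a 0.56 203 224 213 237 213.0462287104623 224.8661800486618
dropper_a 0.53 320 341 143 162 330.3074712643678 152.35344827586206
cup_upper 0.64 288 331 253 300 309.0742924528302 276.88974056603774
```

View pics/c1.png

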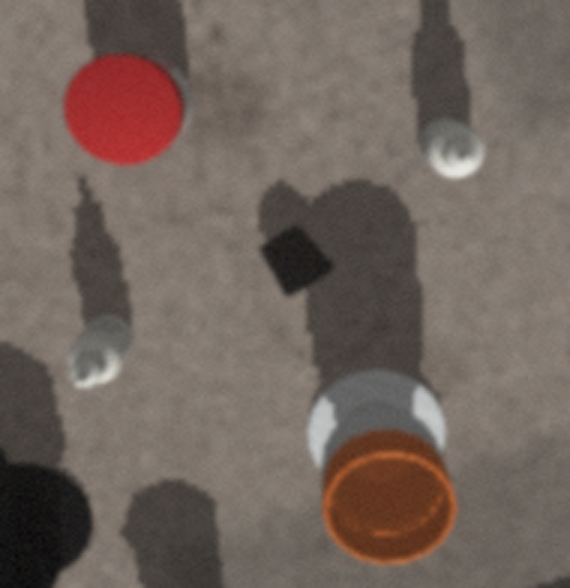

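```bash
python3 -m inch '{"dp":[[-30,50,0],[0,60,0],[0,60,0],[0,60,0],[0,20,0],[0,0,0]],"delta_rot":[[0,0,0],[0,0,0],[0,0,0],[0,0,0],[0,0,0],[0,0,0]],"gripper":[1,1,1,1,1,1]}'
cat > t.py <<'E'
from h import *
import sys
im,T=wrist();save(im,sys.argv[1])
print(T[:3,3])
for n in ['amber_bottle']+NAMES[5:]:
  for d in env.masks_of(im,n)[:2]:
    m=d['pixels'].astype(np.uint8);ys,xs=np.nonzero(m)
    c=max(cv2.findContours(m,0,2)[0],key=cv2.contourArea)[:,0,:]
    z=.07 if 'amb' in n else .016
    W=np.array([ray(im,u,v,T,z)[:2] for u,v in c],np.float32)
    r=cv2.minAreaRect(W*1000)
    print(n,round(d['conf'],2),(xs.min(),xs.max(),ys.min(),ys.max()),'rect mm',np.round(r[0],1),np.round(r[1],1),round(r[2],1))
E
python3 t.py w2
python3 -m inch '{"dp":[[0,50,0],[0,60,0],[0,60,0],[0,30,0],[0,0,0]],"delta_rot":[[0,0,0],[0,0,0],[0,0,0],[0,0,0],[0,0,0]],"gripper":[1,1,1,1,1]}'
python3 t.py w3
```

```text
time_s: 2.9
eef_pos: [0.519, 0.0329, 0.3429]
ee_rot: [0.708, -0.004, 0.706, 0.004]
ft_force: [-0.9, -1.0, 0.2]
gripper_width: 1.001
[0.51821611 0.09936885 0.48601388]
amber_bottle 0.75 (np.int64(222), np.int64(251), np.int64(190), np.int64(224)) rect mm [460.1 -12.2] [46.1 37.3] 87.8
tray_blue 0.69 (np.int64(194), np.int64(283), np.int64(3), np.int64(133)) rect mm [458.4 157.3] [159.3 107.1] 83.1
tray_yellow 0.96 (np.int64(309), np.int64(400), np.int64(0), np.int64(67)) rect mm [608.4 203.5] [113.3  77.7] 0.6
time_s: 3.78
eef_pos: [0.5246, 0.2224, 0.3411]
ee_rot: [0.708, 0.005, 0.706, -0.009]
ft_force: [0.1, -0.3, 0.5]
gripper_width: 0.994
[0.52568842 0.28970632 0.48383661]
amber_bottle 0.96 (np.int64(228), np.int64(253), np.int64(304), np.int64(348)) rect mm [458.9   2. ] [72.9 34.8] 74.1
tray_blue 0.87 (np.int64(201), np.int64(276), np.int64(156), np.int64(261)) rect mm [458.5 158. ] [160.3 104.9] 82.6
tray_blue 0.22 (np.int64(184), np.int64(267), np.int64(0), np.int64(126)) rect mm [452.9 354.3] [153.2 105.2] 85.2
tray_yellow 0.72 (np.int64(302), np.int64(395), np.int64(87), np.int64(205)) rect mm [614.7 244.2] [160.9 106.7] 79.8
tray_green 0.67 (np.int64(185), np.int64(268), np.int64(0), np.int64(126)) rect mm [453.8 354.5] [152.8 104.5] 84.5
```

View pics/w2.png

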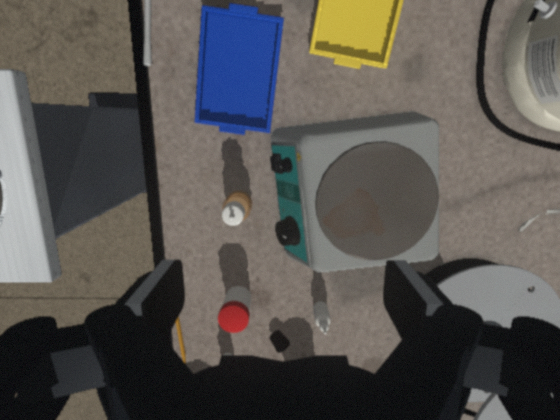

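View pics/w3.png

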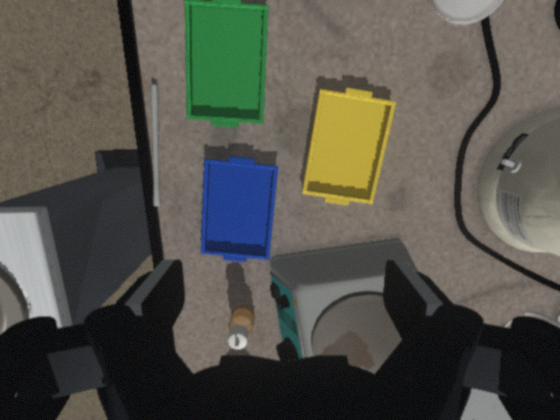

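W2 shows the amber cap at (233,214), the lid at (234,318), the dropper at (323,325), and the hotplate knobs near (290,232). W3 shows the three trays complete; green is slightly cut off at the top.

```bash
python3 - <<'E'
from h import *
s,p,M=st(); im,T3=wrist(); T2=T3.copy(); 
# w2 pose
q=[.708,-.004,.706,.004];M2=R.from_quat([q[1],q[2],q[3],q[0]]).as_matrix();A=np.eye(4);A[:3,:3]=M2;A[:3,3]=[.519,.0329,.3429];T2=A@np.array(im['mount'])
q=[.707,-.002,.707,.001];A[:3,:3]=R.from_quat([q[1],q[2],q[3],q[0]]).as_matrix();A[:3,3]=[.5205,-.2286,.3122];T1=A@np.array(im['mount'])
for n,u,v,T,z in [('cap w2',233,214,T2,.081),('cap w3',237,340,T3,.081),('lid w2',234,319,T2,.062),('lid w1',221.5,138.5,T1,.062),('B w2',323,327,T2,.068),('B w1',332.5,152,T1,.068),('A w1',210.5,232,T1,.068),('cup w1',310,281,T1,.088),('knob1 w2',300,232,T2,.04),('knob1',300,232,T2,.08),('knob2',292,163,T2,.06),('black tip',195,305,T1,.06),('glass w1',243,340,T1,.06)]:
    print(n,ray(im,u,v,T,z).round(4))
for n,cs,T in [('blue',[(204,158),(277,167),(269,259),(202,252)],T3),('yellow',[(320,91),(394,101),(373,202),(304,193)],T3),('green',[(187,1),(268,5),(264,124),(188,119)],T3)]:
    W=np.array([ray(im,u,v,T,.016)[:2] for u,v in cs]);d=(W[0]+W[1]-W[2]-W[3])/2
    print(n,W.mean(0).round(4),np.linalg.norm(d).round(3),'yaw',np.degrees(np.arctan2(-d[0],d[1])).round(1))
E
```

```text
cap w2 [ 0.4569 -0.0182  0.081 ]
cap w3 [ 0.4551 -0.0172  0.081 ]
lid w2 [ 0.4508 -0.1816  0.062 ]
lid w1 [ 0.4491 -0.1855  0.062 ]
B w2 [ 0.579  -0.1896  0.068 ]
B w1 [ 0.577 -0.2    0.068]
A w1 [ 0.4316 -0.2976  0.068 ]
cup w1 [ 0.5533 -0.3529  0.088 ]
knob1 w2 [ 0.5443 -0.0556  0.04  ]
knob1 [ 0.542  -0.0417  0.08  ]
knob2 [0.5308 0.0441 0.06  ]
black tip [ 0.4035 -0.4031  0.06  ]
glass w1 [ 0.4658 -0.4571  0.06  ]
blue [0.4597 0.1533] 0.141 yaw -6.7
yellow [0.6175 0.2381] 0.14 yaw -9.2
green [0.4581 0.3507] 0.143 yaw -5.0
```

```bash
cat > go.py <<'E'
from h import *
import sys
a=[float(x) for x in sys.argv[1:]]
s,p,M=st(); M0=np.array([[0,0,1],[0,1,0],[-1,0,0.]])
print('t',round(s['time_s'],2),'p',p.round(4),'grip',round(s['gripper_width'],3),'F',np.round(s['ft_force'],1))
for i in range(0,len(a),3): print('dp mm',(M.T@(np.array(a[i:i+3])-p)*1000).round(1))
print('rot deg',np.degrees(R.from_matrix(M.T@M0).as_rotvec()).round(2))
E
python3 go.py .456 -.018 .15 .456 -.018 .012
```

```text
t 4.08 p [0.5255 0.2184 0.3421] grip 0.997 F [-0.2 -0.2  0.6]
dp mm [ 193.4 -236.9  -64.1]
dp mm [ 331.4 -235.9  -65. ]
rot deg [-1.57  0.34  0.41]
```

```bash
python3 -m inch '{"dp":[[20,-45,-15],[40,-50,-15],[40,-50,-15],[40,-50,-10],[40,-40,-10],[10,0,0],[0,0,0]],"delta_rot":[[-1.6,0.3,0.4],[0,0,0],[0,0,0],[0,0,0],[0,0,0],[0,0,0],[0,0,0]],"gripper":[0.8,0.8,0.8,0.8,0.8,0.8,0.8]}'
python3 go.py .456 -.018 .15 .456 -.018 .012
python3 - <<'E'
from h import *
im,T=wrist();save(im,'w4')
for d in env.masks_of(im,'amber_bottle'):
    ys,xs=np.nonzero(d['pixels']);print(d['conf'],xs.min(),xs.max(),ys.min(),ys.max())
print(pix(im,[.456,-.018,.081],T))
E
```

```text
time_s: 4.95
eef_pos: [0.4603, -0.0223, 0.1544]
ee_rot: [0.71, 0.005, 0.704, -0.004]
ft_force: [0.2, 0.4, 0.4]
gripper_width: 0.804
t 4.95 p [ 0.4603 -0.0223  0.1544] grip 0.804 F [0.2 0.4 0.4]
dp mm [ 4.3  4.2 -4.4]
dp mm [142.3   4.   -5.7]
rot deg [-0.72  0.55 -0.1 ]
0.7 250 298 175 235
(np.float64(275.5269063197891), np.float64(213.83419589033605))
```

View pics/w4.png

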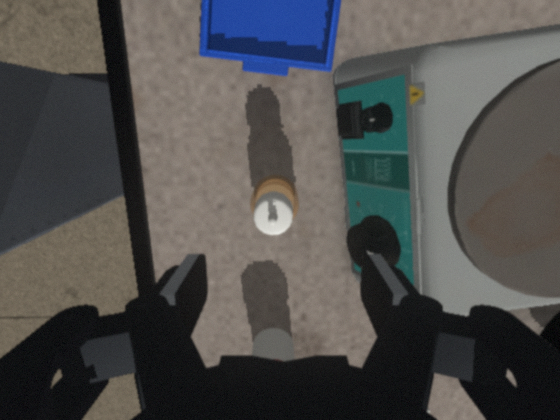

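The cap is at (274,213), which agrees with the predicted (275.5,213.8). I'll narrow the jaws for knob clearance, then descend and grip.

```bash
python3 -m inch '{"dp":[[30,4,-4],[0,0,0]],"delta_rot":[[-0.7,0.5,0],[0,0,0]],"gripper":[0.67,0.67]}' 30
python3 go.py .456 -.018 .012
```

```text
time_s: 5.3
eef_pos: [0.4609, -0.0154, 0.1277]
ee_rot: [0.71, -0.001, 0.704, 0.003]
ft_force: [-0.0, -0.3, -0.3]
gripper_width: 0.671
t 5.3 p [ 0.4609 -0.0154  0.1277] grip 0.671 F [-0.  -0.3 -0.3]
dp mm [115.7  -2.8  -6.1]
rot deg [ 0.32  0.55 -0.12]
```

```bash
python3 -m inch '{"dp":[[30,-2,-6],[30,0,0],[30,0,0],[26,0,0],[0,0,0]],"delta_rot":[[0.3,0.5,0],[0,0,0],[0,0,0],[0,0,0],[0,0,0]],"gripper":[0.67,0.67,0.67,0.67,0.67]}' 30
python3 go.py .456 -.018 .012
```

```text
time_s: 5.92
eef_pos: [0.4669, -0.0128, 0.0189]
ee_rot: [0.714, -0.001, 0.7, 0.004]
ft_force: [0.5, -0.5, 0.1]
gripper_width: 0.671
t 5.92 p [ 0.4669 -0.0128  0.0189] grip 0.671 F [ 0.5 -0.5  0.1]
dp mm [  6.7  -5.1 -11. ]
rot deg [ 0.44  1.14 -0.23]
```

```bash
python3 -m inch '{"dp":[[0,-5,-11],[6,0,0],[0,0,0]],"delta_rot":[[0.4,1.1,-0.2],[0,0,0],[0,0,0]],"gripper":[0.67,0.67,0.67]}' 30
python3 go.py .456 -.018 .012
```

```text
time_s: 6.3
eef_pos: [0.4613, -0.0137, 0.0184]
ee_rot: [0.711, -0.001, 0.703, 0.004]
ft_force: [0.9, 1.3, 0.7]
gripper_width: 0.667
t 6.3 p [ 0.4613 -0.0137  0.0184] grip 0.667 F [0.9 1.3 0.7]
dp mm [ 6.3 -4.3 -5.4]
rot deg [ 0.35  0.64 -0.24]
```

```bash
python3 -m inch '{"dp":[[8,-5,-7],[3,-1,-2],[0,0,0],[0,0,0],[0,0,0],[0,0,0]],"delta_rot":[[0.3,0.6,0],[0,0.3,0],[0,0,0],[0,0,0],[0,0,0],[0,0,0]],"gripper":[0.67,0.67,0,0,0,0]}' 30
python3 go.py .456 -.018 .15 .4597 0.1533 .15
```

```text
time_s: 7.05
eef_pos: [0.4577, -0.0178, 0.0109]
ee_rot: [0.709, 0.001, 0.705, 0.004]
ft_force: [0.2, -0.5, -0.9]
gripper_width: 0.449
t 7.05 p [ 0.4577 -0.0178  0.0109] grip 0.449 F [ 0.2 -0.5 -0.9]
dp mm [-139.1    0.7   -0.8]
dp mm [-137.9  172.     3.5]
rot deg [ 0.21  0.36 -0.37]
```

```bash
python3 -m inch '{"dp":[[-30,0,0],[-40,0,0],[-30,40,0],[0,50,0],[0,50,0],[0,50,0],[0,12,3],[0,0,0]],"delta_rot":[[0,0.3,0],[0,0,0],[0,0,0],[0,0,0],[0,0,0],[0,0,0],[0,0,0],[0,0,0]],"gripper":[0,0,0,0,0,0,0,0]}' 30
python3 go.py .463 .187 .10 .463 .187 .016
```

```text
time_s: 8.05
eef_pos: [0.4616, 0.1853, 0.1147]
ee_rot: [0.708, 0.004, 0.707, -0.0]
ft_force: [-0.4, 0.4, -0.7]
gripper_width: 0.446
t 8.05 p [0.4616 0.1853 0.1147] grip 0.446 F [-0.4  0.4 -0.7]
dp mm [14.7  1.7  1.4]
dp mm [98.7  1.2  1.2]
rot deg [-0.34  0.09 -0.3 ]
```

```bash
python3 -m inch '{"dp":[[25,1,0],[25,0,-1],[20,0,-1],[8,0,0],[0,0,0]],"delta_rot":[[-0.3,0.1,-0.3],[0,0.2,0],[0,0.2,0],[0,0,0],[0,0,0]],"gripper":[0,0,0,0,0]}' 30
python3 go.py .463 .187 .016
```

```text
time_s: 8.68
eef_pos: [0.4616, 0.1752, 0.0346]
ee_rot: [0.705, 0.003, 0.709, -0.008]
ft_force: [0.4, -0.2, -0.4]
gripper_width: 0.447
t 8.68 p [0.4616 0.1752 0.0346] grip 0.447 F [ 0.4 -0.2 -0.4]
dp mm [18.5 11.9  1.4]
rot deg [-0.85 -0.39  0.4 ]
```

```bash
python3 -m inch '{"dp":[[4,12,1],[8,2,0],[4,0,0],[0,0,0]],"delta_rot":[[-0.8,-0.4,0.4],[0,0,0],[0,0,0],[0,0,0]],"gripper":[0,0,0,0]}' 30
python3 go.py .463 .187 .016
```

```text
time_s: 9.18
eef_pos: [0.4646, 0.1906, 0.0194]
ee_rot: [0.709, 0.001, 0.706, 0.001]
ft_force: [-0.0, 0.1, -0.6]
gripper_width: 0.449
t 9.18 p [0.4646 0.1906 0.0194] grip 0.449 F [-0.   0.1 -0.6]
dp mm [ 3.4 -3.7 -1.6]
rot deg [-0.    0.26 -0.12]
```

Lower the last few mm, release, and rise.

```bash
python3 -m inch '{"dp":[[4,-3,0],[2,0,0],[0,0,0]],"delta_rot":[[0,0.2,0],[0,0,0],[0,0,0]],"gripper":[0,0,0]}' 30
python3 go.py .463 .187 .016
```

```text
time_s: 9.55
eef_pos: [0.4651, 0.187, 0.0149]
ee_rot: [0.708, 0.001, 0.707, 0.0]
ft_force: [0.2, 0.3, -1.2]
gripper_width: 0.449
t 9.55 p [0.4651 0.187  0.0149] grip 0.449 F [ 0.2  0.3 -1.2]
dp mm [-1.1  0.  -2.1]
rot deg [-0.03  0.08 -0.09]
```

```bash
python3 -m inch '{"dp":[[0,0,0],[0,0,0],[0,0,0],[-30,0,0],[-50,0,0],[-50,0,0],[0,0,0]],"delta_rot":[[0,0,0],[0,0,0],[0,0,0],[0,0,0],[0,0,0],[0,0,0],[0,0,0]],"gripper":[0.62,0.62,0.62,0.62,0.7,0.7,0.7]}' 30
python3 -m inch '{"dp":[[0,-50,-2],[0,-55,-2],[0,-60,-2],[0,-60,-2],[0,-60,-2],[0,-60,-2],[0,-20,0],[0,0,0]],"delta_rot":[[0,0,0],[0,0,0],[0,0,0],[0,0,0],[0,0,0],[0,0,0],[0,0,0],[0,0,0]],"gripper":[0.8,0.8,0.8,0.8,0.8,0.8,0.8,0.8]}'
python3 go.py .450 -.182 .025
python3 - <<'E'
from h import *
im,T=wrist();save(im,'w5')
for d in env.masks_of(im,'red_jar'):
    ys,xs=np.nonzero(d['pixels']);print(d['conf'],xs.min(),xs.max(),ys.min(),ys.max())
print(pix(im,[.45,-.182,.062],T))
E
```

```text
time_s: 10.42
eef_pos: [0.4648, 0.1862, 0.1475]
ee_rot: [0.707, 0.001, 0.707, -0.0]
ft_force: [0.5, 0.4, -0.9]
gripper_width: 0.701
time_s: 11.42
eef_pos: [0.4496, -0.1879, 0.1401]
ee_rot: [0.704, -0.0, 0.71, 0.002]
ft_force: [0.1, 1.9, -0.5]
gripper_width: 0.798
t 11.43 p [ 0.4496 -0.1879  0.1401] grip 0.798 F [ 0.1  1.9 -0.5]
dp mm [115.1   5.6   1.3]
rot deg [ 0.17 -0.44 -0.15]
0.95 251 316 168 239
(np.float64(284.6050318264202), np.float64(209.70809943039248))
```

View pics/w5.png

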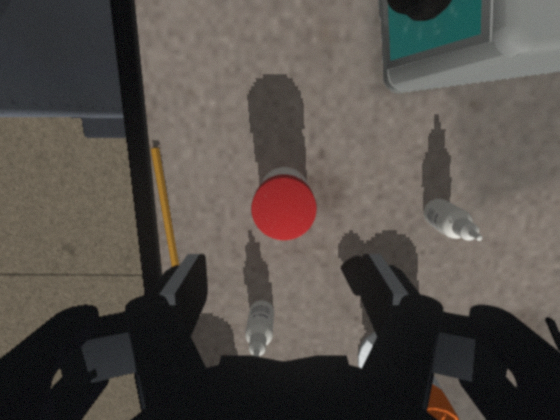

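```bash
python3 -m inch '{"dp":[[30,6,1],[35,0,0],[30,0,0],[8,0,0],[0,0,0]],"delta_rot":[[0.2,-0.4,-0.1],[0,0,0],[0,0,0],[0,0,0],[0,0,0]],"gripper":[0.8,0.8,0.8,0.8,0.8]}' 30
python3 go.py .450 -.180 .030
```

```text
time_s: 12.15
eef_pos: [0.454, -0.1672, 0.0351]
ee_rot: [0.708, -0.005, 0.706, 0.01]
ft_force: [-0.2, -0.6, -0.3]
gripper_width: 0.8
t 12.15 p [ 0.454  -0.1672  0.0351] grip 0.8 F [-0.2 -0.6 -0.3]
dp mm [  5.  -12.7  -4.3]
rot deg [ 1.21  0.14 -0.42]
```

```bash
python3 -m inch '{"dp":[[2,-13,-4],[3,-3,-1],[1,0,0],[0,0,0],[0,0,0],[0,0,0],[0,0,0]],"delta_rot":[[1.2,0.1,-0.4],[0.2,0,0],[0,0,0],[0,0,0],[0,0,0],[0,0,0],[0,0,0]],"gripper":[0.8,0.8,0.8,0,0,0,0]}' 40
python3 go.py .450 -.180 .030
```

```text
time_s: 13.02
eef_pos: [0.4515, -0.1854, 0.0321]
ee_rot: [0.709, 0.001, 0.705, -0.003]
ft_force: [-0.4, -0.2, 0.7]
gripper_width: 0.515
t 13.03 p [ 0.4515 -0.1854  0.0321] grip 0.515 F [-0.4 -0.2  0.7]
dp mm [ 2.   5.4 -1.5]
rot deg [-0.29  0.38  0.13]
```

```bash
python3 -m inch '{"dp":[[-30,0,0],[-40,0,0],[-30,40,0],[0,60,1],[0,60,1],[0,60,1],[0,60,1],[0,20,0]],"delta_rot":[[-0.3,0.4,0],[0,0,0],[0,0,0],[0,0,0],[0,0,0],[0,0,0],[0,0,0],[0,0,0]],"gripper":[0,0,0,0,0,0,0,0]}' 40
python3 go.py .456 .119 .10 .456 .119 .037
```

```text
time_s: 14.02
eef_pos: [0.4567, 0.1227, 0.1329]
ee_rot: [0.708, 0.002, 0.707, -0.002]
ft_force: [0.2, -1.0, -0.8]
gripper_width: 0.51
t 14.03 p [0.4567 0.1227 0.1329] grip 0.51 F [ 0.2 -1.  -0.8]
dp mm [32.9 -3.7 -0.7]
dp mm [95.9 -3.7 -0.8]
rot deg [-0.36  0.09  0.01]
```

```bash
python3 -m inch '{"dp":[[25,-2,0],[25,0,0],[20,1,0],[0,0,0]],"delta_rot":[[-0.3,0,0],[0,0,0],[-0.3,0,0],[0,0,0]],"gripper":[0,0,0,0]}' 40
python3 go.py .456 .119 .037
```

```text
time_s: 14.52
eef_pos: [0.4557, 0.1267, 0.0602]
ee_rot: [0.707, -0.004, 0.707, 0.005]
ft_force: [-0.6, -0.3, -0.9]
gripper_width: 0.514
t 14.53 p [0.4557 0.1267 0.0602] grip 0.514 F [-0.6 -0.3 -0.9]
dp mm [23.2 -7.8  0.2]
rot deg [ 0.77  0.05 -0.1 ]
```

```bash
python3 -m inch '{"dp":[[8,-7,0],[9,-1,0],[5,0,0],[0,0,0]],"delta_rot":[[0.7,0,0],[0.2,0,0],[0,0,0],[0,0,0]],"gripper":[0,0,0,0]}' 40
python3 go.py .456 .119 .037
```

```text
time_s: 15.02
eef_pos: [0.4575, 0.118, 0.0385]
ee_rot: [0.709, 0.003, 0.706, -0.001]
ft_force: [-0.4, 0.2, -1.1]
gripper_width: 0.508
t 15.03 p [0.4575 0.118  0.0385] grip 0.508 F [-0.4  0.2 -1.1]
dp mm [ 1.5  1.  -1.5]
rot deg [-0.27  0.25 -0.14]
```

```bash
python3 -m inch '{"dp":[[2,0,0],[1,0,0],[0,0,0],[0,0,0],[0,0,0],[-40,0,0],[-50,0,0],[-50,0,0]],"delta_rot":[[-0.2,0.2,0],[0,0,0],[0,0,0],[0,0,0],[0,0,0],[0,0,0],[0,0,0],[0,0,0]],"gripper":[0,0,0.75,0.75,0.75,0.75,0.75,0.75]}' 40
python3 -m inch '{"dp":[[0,-50,0],[0,-60,0],[0,-60,10],[0,-60,30],[0,-60,30],[0,-25,30],[0,0,10],[0,0,0]],"delta_rot":[[0,0,0],[0,0,0],[0,0,0],[0,0,0],[0,0,0],[0,0,0],[0,0,0],[0,0,0]],"gripper":[0.75,0.75,0.75,0.75,0.75,0.75,0.75,0.75]}'
python3 go.py .578 -.197 .15
python3 - <<'E'
from h import *
im,T=wrist();save(im,'w6')
for d in env.masks_of(im,'dropper_b'):
    ys,xs=np.nonzero(d['pixels']);print(d['conf'],xs.min(),xs.max(),ys.min(),ys.max())
print(pix(im,[.578,-.195,.068],T),pix(im,[.578,-.195,.043],T))
E
```

```text
time_s: 16.02
eef_pos: [0.4551, 0.1173, 0.1763]
ee_rot: [0.705, 0.0, 0.709, 0.0]
ft_force: [0.2, 0.3, -0.6]
gripper_width: 0.748
time_s: 17.02
eef_pos: [0.5687, -0.1929, 0.1826]
ee_rot: [0.711, -0.001, 0.703, 0.003]
ft_force: [-0.4, 1.0, 0.5]
gripper_width: 0.751
t 17.02 p [ 0.5687 -0.1929  0.1826] grip 0.751 F [-0.4  1.   0.5]
dp mm [32.7 -4.2  9. ]
rot deg [ 0.34  0.61 -0.16]
0.76 122 157 275 310
0.62 284 309 183 215
(np.float64(293.23756587832753), np.float64(207.345540105684)) (np.float64(292.11666835893607), np.float64(200.01571309096028))
```

View pics/w6.png

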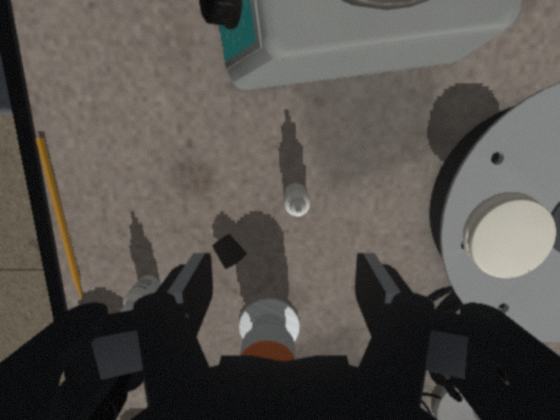

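The tip is at (297,206) against a predicted (293,207), so B is at about (0.580, -0.194).

```bash
python3 -m inch '{"dp":[[30,-1,11],[35,0,0],[30,0,0],[30,0,0],[0,0,0]],"delta_rot":[[0.3,0.6,-0.1],[0,0.2,0],[0.3,0.2,0],[0,0,0],[0,0,0]],"gripper":[0.6,0.6,0.6,0.6,0.6]}' 25
python3 go.py .580 -.194 .010
```

```text
time_s: 17.75
eef_pos: [0.5775, -0.1855, 0.058]
ee_rot: [0.705, -0.0, 0.709, 0.003]
ft_force: [0.3, 1.0, -0.4]
gripper_width: 0.598
t 17.75 p [ 0.5775 -0.1855  0.058 ] grip 0.598 F [ 0.3  1.  -0.4]
dp mm [47.9 -8.7  2.8]
rot deg [ 0.28 -0.33 -0.25]
```

```bash
python3 -m inch '{"dp":[[8,-8,3],[20,-1,0],[18,0,0],[4,0,0],[0,0,0]],"delta_rot":[[0.3,-0.3,-0.2],[0,0,0],[0.2,0,0],[0,0,0],[0,0,0]],"gripper":[0.6,0.6,0.6,0.6,0.6]}' 25
python3 go.py .580 -.194 .010
```

```text
time_s: 18.38
eef_pos: [0.5851, -0.1963, 0.0124]
ee_rot: [0.711, 0.0, 0.703, -0.002]
ft_force: [0.1, 0.1, -0.2]
gripper_width: 0.598
t 18.38 p [ 0.5851 -0.1963  0.0124] grip 0.598 F [ 0.1  0.1 -0.2]
dp mm [ 2.3  2.3 -5.2]
rot deg [-0.19  0.63  0.17]
```

```bash
python3 -m inch '{"dp":[[3,2,-5],[1,0,0],[0,0,0],[0,0,0],[0,0,0],[0,0,0],[0,0,0]],"delta_rot":[[-0.2,0.6,0.1],[0,0,0],[0,0,0],[0,0,0],[0,0,0],[0,0,0],[0,0,0]],"gripper":[0.6,0.6,0,0,0,0,0]}' 25
python3 go.py .620 .266 .20
```

```text
time_s: 19.25
eef_pos: [0.5812, -0.1945, 0.0099]
ee_rot: [0.708, -0.001, 0.706, -0.001]
ft_force: [0.4, -0.1, -0.3]
gripper_width: 0.266
t 19.25 p [ 0.5812 -0.1945  0.0099] grip 0.266 F [ 0.4 -0.1 -0.3]
dp mm [-190.9  460.1   39.7]
rot deg [0.04 0.18 0.12]
```

```bash
python3 -m inch '{"dp":[[-30,0,0],[-50,0,0],[-60,0,0],[-50,0,0],[0,50,3],[0,60,4],[0,60,5],[0,60,5]],"delta_rot":[[0,0.2,0],[0,0,0],[0,0,0],[0,0,0],[0,0,0],[0,0,0],[0,0,0],[0,0,0]],"gripper":[0,0,0,0,0,0,0,0]}' 25
python3 -m inch '{"dp":[[0,60,5],[0,60,5],[0,60,5],[0,40,5],[0,0,0]],"delta_rot":[[0,0,0],[0,0,0],[0,0,0],[0,0,0],[0,0,0]],"gripper":[0,0,0,0,0]}' 25
python3 go.py .620 .266 .10 .620 .266 .015
```

```text
time_s: 20.25
eef_pos: [0.5995, 0.0316, 0.2053]
ee_rot: [0.707, 0.004, 0.707, -0.008]
ft_force: [0.5, -0.3, -0.7]
gripper_width: 0.269
time_s: 20.88
eef_pos: [0.6205, 0.267, 0.2028]
ee_rot: [0.707, 0.002, 0.707, -0.003]
ft_force: [0.4, -0.1, -0.6]
gripper_width: 0.268
t 20.88 p [0.6205 0.267  0.2028] grip 0.268 F [ 0.4 -0.1 -0.6]
dp mm [102.8  -0.8  -0.5]
dp mm [187.8  -0.6  -0.4]
rot deg [-0.37 -0.03  0.11]
```

```bash
python3 -m inch '{"dp":[[30,0,0],[40,0,0],[40,0,0],[30,0,0],[0,0,0]],"delta_rot":[[-0.4,0,0.1],[0,0,0],[0,0,0],[0,0,0],[0,0,0]],"gripper":[0,0,0,0,0]}' 25
python3 go.py .620 .266 .015
```

```text
time_s: 21.5
eef_pos: [0.6227, 0.2593, 0.0599]
ee_rot: [0.708, -0.0, 0.706, -0.004]
ft_force: [-0.4, -0.7, 0.2]
gripper_width: 0.267
t 21.5 p [0.6227 0.2593 0.0599] grip 0.267 F [-0.4 -0.7  0.2]
dp mm [44.9  7.  -2.8]
rot deg [-0.3   0.13  0.34]
```

```bash
python3 -m inch '{"dp":[[8,7,-3],[18,1,0],[12,0,0],[3,0,0],[0,0,0]],"delta_rot":[[-0.3,0.1,0.3],[0,0,0],[0,0,0],[0,0,0],[0,0,0]],"gripper":[0,0,0,0,0]}' 25
python3 go.py .620 .266 .015
```

```text
time_s: 22.12
eef_pos: [0.6229, 0.2677, 0.0208]
ee_rot: [0.71, 0.001, 0.704, 0.0]
ft_force: [0.9, 0.2, 0.1]
gripper_width: 0.266
t 22.12 p [0.6229 0.2677 0.0208] grip 0.266 F [0.9 0.2 0.1]
dp mm [ 5.7 -1.8 -2.9]
rot deg [-0.06  0.43 -0.12]
```

```bash
python3 -m inch '{"dp":[[5,-2,-3],[2,0,0],[0,0,0]],"delta_rot":[[0,0.4,0],[0,0,0],[0,0,0]],"gripper":[0,0,0]}' 25
python3 go.py .620 .266 .015
```

```text
time_s: 22.5
eef_pos: [0.6206, 0.2657, 0.0143]
ee_rot: [0.708, 0.001, 0.706, 0.0]
ft_force: [-0.7, -0.5, -0.5]
gripper_width: 0.268
t 22.5 p [0.6206 0.2657 0.0143] grip 0.268 F [-0.7 -0.5 -0.5]
dp mm [-0.7  0.3 -0.5]
rot deg [-0.07  0.11 -0.15]
```

```bash
python3 -m inch '{"dp":[[0,0,0],[0,0,0],[0,0,0],[-30,0,0],[-50,0,0],[-60,0,0],[-50,0,0],[0,-50,-20]],"delta_rot":[[0,0,0],[0,0,0],[0,0,0],[0,0,0],[0,0,0],[0,0,0],[0,0,0],[0,0,0]],"gripper":[0.5,0.5,0.5,0.5,0.5,0.5,0.5,0.5]}' 25
python3 -m inch '{"dp":[[0,-55,-20],[0,-55,-20],[0,-58,-20],[0,-58,-20],[0,-58,-20],[0,-58,-20],[0,-58,-20],[0,-55,-20]],"delta_rot":[[0,0,0],[0,0,0],[0,0,0],[0,0,0],[0,0,0],[0,0,0],[0,0,0],[0,0,0]],"gripper":[0.75,0.75,0.75,0.75,0.75,0.75,0.75,0.75]}'
python3 -m inch '{"dp":[[0,-50,-5],[0,-10,0],[0,0,0]],"delta_rot":[[0,0,0],[0,0,0],[0,0,0]],"gripper":[0.65,0.65,0.65]}'
python3 go.py .432 -.297 .15
python3 - <<'E'
from h import *
im,T=wrist();save(im,'w7')
for d in env.masks_of(im,'dropper_b'):
    ys,xs=np.nonzero(d['pixels']);print(d['conf'],xs.min(),xs.max(),ys.min(),ys.max())
print(pix(im,[.432,-.297,.068],T),pix(im,[.432,-.297,.043],T),pix(im,[.432,-.297,.0],T))
E
```

```text
time_s: 23.5
eef_pos: [0.6002, 0.2207, 0.2099]
ee_rot: [0.708, -0.0, 0.706, 0.005]
ft_force: [0.4, -1.2, -0.1]
gripper_width: 0.501
time_s: 24.5
eef_pos: [0.4416, -0.2454, 0.2099]
ee_rot: [0.713, -0.002, 0.701, 0.007]
ft_force: [0.3, -0.9, -0.7]
gripper_width: 0.746
time_s: 24.88
eef_pos: [0.4335, -0.3127, 0.2105]
ee_rot: [0.713, 0.001, 0.701, 0.002]
ft_force: [0.6, 0.9, -0.2]
gripper_width: 0.646
t 24.88 p [ 0.4335 -0.3127  0.2105] grip 0.646 F [ 0.6  0.9 -0.2]
dp mm [60.5 15.5 -2.5]
rot deg [ 0.07  0.99 -0.19]
0.57 263 286 159 187
(np.float64(278.5467408036221), np.float64(179.30745831002534)) (np.float64(278.46065239070856), np.float64(174.67465008930557)) (np.float64(278.33999116528076), np.float64(168.1813219146368))
```

View pics/w7.png

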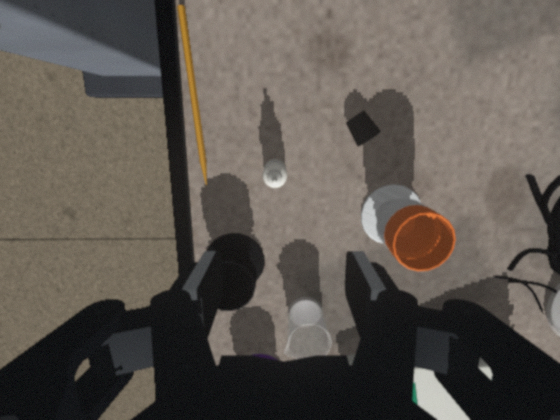

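Dropper A is at (275,176) against a predicted (278,178), so it is at about (0.430, -0.295). The orange rim is centred near (420,238).

```bash
python3 - <<'E'
from h import *
im,T=wrist()
for d in env.masks_of(im,'cup_upper')[:2]:
    ys,xs=np.nonzero(d['pixels']);print(d['conf'],xs.min(),xs.max(),ys.min(),ys.max())
for u,v in [(420,238),(386,238),(455,238),(422,206),(418,271)]: print(ray(im,u,v,T,.088).round(4))
E
python3 -m inch '{"dp":[[30,16,-4],[40,1,0],[40,0,0],[30,0,0],[0,0,0]],"delta_rot":[[0.1,1,-0.2],[0,0.2,0],[0,0.2,0],[0,0,0],[0,0,0]],"gripper":[0.6,0.6,0.6,0.6,0.6]}' 25
python3 go.py .430 -.295 .010
```

```text
0.86 384 454 207 272
[ 0.5526 -0.3426  0.088 ]
[ 0.5235 -0.3425  0.088 ]
[ 0.5826 -0.3428  0.088 ]
[ 0.5512 -0.3145  0.088 ]
[ 0.5541 -0.3732  0.088 ]
time_s: 25.7
eef_pos: [0.4362, -0.2843, 0.0686]
ee_rot: [0.706, -0.006, 0.708, 0.008]
ft_force: [0.3, 0.6, 0.7]
gripper_width: 0.599
t 25.7 p [ 0.4362 -0.2843  0.0686] grip 0.599 F [0.3 0.6 0.7]
dp mm [ 58.6 -10.7  -6.3]
rot deg [ 1.12 -0.1  -0.16]
```

```bash
python3 -m inch '{"dp":[[8,-11,-7],[20,-2,0],[18,0,0],[10,0,0],[0,0,0]],"delta_rot":[[1.1,0,-0.1],[0.2,0,0],[0,0,0],[0,0,0],[0,0,0]],"gripper":[0.6,0.6,0.6,0.6,0.6]}' 25
python3 go.py .430 -.295 .010
```

```text
time_s: 26.32
eef_pos: [0.4333, -0.3027, 0.0172]
ee_rot: [0.71, -0.001, 0.704, -0.004]
ft_force: [-0.9, -0.8, 0.5]
gripper_width: 0.598
t 26.32 p [ 0.4333 -0.3027  0.0172] grip 0.598 F [-0.9 -0.8  0.5]
dp mm [ 7.1  7.7 -3.4]
rot deg [-0.29  0.53  0.4 ]
```

```bash
python3 -m inch '{"dp":[[5,7,-3],[3,2,-1],[0,0,0],[0,0,0],[0,0,0],[0,0,0],[0,0,0]],"delta_rot":[[-0.3,0.5,0.4],[0,0,0],[0,0,0],[0,0,0],[0,0,0],[0,0,0],[0,0,0]],"gripper":[0.6,0.6,0,0,0,0,0]}' 25
python3 go.py .612 .214 .21
```

```text
time_s: 27.2
eef_pos: [0.4307, -0.2942, 0.0109]
ee_rot: [0.708, -0.001, 0.706, -0.0]
ft_force: [0.3, 0.5, 0.1]
gripper_width: 0.263
t 27.2 p [ 0.4307 -0.2942  0.0109] grip 0.263 F [0.3 0.5 0.1]
dp mm [-199.3  507.7  182.4]
rot deg [0.04 0.22 0.11]
```

```bash
python3 -m inch '{"dp":[[-30,0,0],[-50,0,0],[-60,0,0],[-55,0,0],[0,50,18],[0,55,20],[0,55,20],[0,55,20]],"delta_rot":[[0,0.2,0],[0,0,0],[0,0,0],[0,0,0],[0,0,0],[0,0,0],[0,0,0],[0,0,0]],"gripper":[0,0,0,0,0,0,0,0]}' 25
python3 -m inch '{"dp":[[0,55,20],[0,55,20],[0,58,20],[0,58,20],[0,50,15],[0,10,5],[0,0,0]],"delta_rot":[[0,0,0],[0,0,0],[0,0,0],[0,0,0],[0,0,0],[0,0,0],[0,0,0]],"gripper":[0,0,0,0,0,0,0]}' 25
python3 go.py .612 .214 .21
```

```text
time_s: 28.2
eef_pos: [0.51, -0.0815, 0.2126]
ee_rot: [0.708, 0.004, 0.706, -0.008]
ft_force: [1.3, -0.5, -0.7]
gripper_width: 0.266
time_s: 29.08
eef_pos: [0.6161, 0.217, 0.2095]
ee_rot: [0.708, 0.002, 0.706, -0.005]
ft_force: [0.4, -0.6, -0.7]
gripper_width: 0.271
t 29.07 p [0.6161 0.217  0.2095] grip 0.271 F [ 0.4 -0.6 -0.7]
dp mm [-0.5 -3.  -4.1]
rot deg [-0.56  0.13  0.21]
```

```bash
python3 -m inch '{"dp":[[30,-2,-4],[40,0,0],[40,0,0],[30,2,0],[0,0,0]],"delta_rot":[[-0.5,0.1,0.2],[0,0,0],[0,0,0],[0,0,0],[0,0,0]],"gripper":[0,0,0,0,0]}' 25
python3 go.py .612 .214 .015
```

```text
time_s: 29.7
eef_pos: [0.6137, 0.203, 0.0682]
ee_rot: [0.708, 0.003, 0.706, -0.008]
ft_force: [-0.3, 0.3, 0.0]
gripper_width: 0.268
t 29.7 p [0.6137 0.203  0.0682] grip 0.268 F [-0.3  0.3  0. ]
dp mm [53.1 11.3 -2. ]
rot deg [-0.88  0.19  0.42]
```

```bash
python3 -m inch '{"dp":[[8,11,-2],[20,2,0],[16,0,0],[6,0,0],[0,0,0]],"delta_rot":[[-0.8,0.1,0.4],[-0.2,0,0],[0,0,0],[0,0,0],[0,0,0]],"gripper":[0,0,0,0,0]}' 25
python3 go.py .612 .214 .015
```

```text
time_s: 30.32
eef_pos: [0.615, 0.2156, 0.0192]
ee_rot: [0.71, 0.0, 0.704, 0.001]
ft_force: [-0.5, 0.5, -0.6]
gripper_width: 0.27
t 30.32 p [0.615  0.2156 0.0192] grip 0.27 F [-0.5  0.5 -0.6]
dp mm [ 4.1 -1.6 -3. ]
rot deg [ 0.04  0.47 -0.08]
```

```bash
python3 -m inch '{"dp":[[4,-1,-3],[2,0,0],[0,0,0],[0,0,0],[0,0,0],[-30,0,0],[-50,0,0],[-60,0,0]],"delta_rot":[[0,0.4,0],[0,0,0],[0,0,0],[0,0,0],[0,0,0],[0,0,0],[0,0,0],[0,0,0]],"gripper":[0,0,0.5,0.5,0.5,0.5,0.5,0.5]}' 25
python3 -m inch '{"dp":[[-60,0,-30],[-50,0,-40],[-30,0,-15],[0,0,0]],"delta_rot":[[0,0,0],[0,0,0],[0,0,0],[0,0,0]],"gripper":[0.8,0.8,0.8,0.8]}' 25
python3 - <<'E'
from h import *
im,T=wrist();save(im,'w8')
E
python3 go.py .553 -.345 .2
```

```text
time_s: 31.32
eef_pos: [0.6081, 0.2127, 0.1514]
ee_rot: [0.703, -0.001, 0.711, -0.001]
ft_force: [0.8, 1.5, -0.1]
gripper_width: 0.498
time_s: 31.82
eef_pos: [0.529, 0.2142, 0.2971]
ee_rot: [0.708, 0.001, 0.706, 0.001]
ft_force: [0.2, 0.0, -0.7]
gripper_width: 0.802
t 31.88 p [0.5287 0.2137 0.2952] grip 0.799 F [-0.1  0.4 -0.5]
dp mm [  94.5 -558.8   24.5]
rot deg [-0.03  0.01 -0.07]
```

View pics/w8.png

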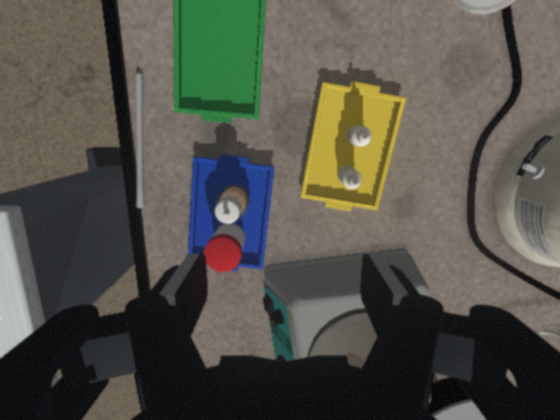

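All four placed items stand in their trays: jar (223,255), bottle (230,205), droppers (358,135) and (349,178). Now the cup.

```bash
python3 -m inch '{"dp":[[0,-50,0],[0,-58,0],[0,-58,0],[0,-58,0],[0,-58,0],[0,-58,3],[0,-58,5],[0,-58,5]],"delta_rot":[[0,0,0],[0,0,0],[0,0,0],[0,0,0],[0,0,0],[0,0,0],[0,0,0],[0,0,0]],"gripper":[1,1,1,1,1,1,1,1]}' 25
python3 -m inch '{"dp":[[20,-50,5],[30,-40,5],[20,-2,0],[0,0,0]],"delta_rot":[[0,0,0],[0,0.4,0],[0,0,0],[0,0,0]],"gripper":[1,1,1,1]}' 25
python3 - <<'E'
from h import *
im,T=wrist();save(im,'w9')
for d in env.masks_of(im,'cup_upper')[:2]:
    ys,xs=np.nonzero(d['pixels']);print(d['conf'],xs.min(),xs.max(),ys.min(),ys.max())
print(pix(im,[.553,-.346,.088],T),pix(im,[.526,-.346,.088],T))
E
python3 go.py .553 -.346 .12
```

```text
time_s: 32.88
eef_pos: [0.5415, -0.251, 0.2743]
ee_rot: [0.697, -0.002, 0.717, 0.005]
ft_force: [1.2, -0.4, 0.1]
gripper_width: 1.003
time_s: 33.38
eef_pos: [0.5438, -0.355, 0.1896]
ee_rot: [0.689, 0.003, 0.725, -0.0]
ft_force: [0.2, 1.0, 0.2]
gripper_width: 1.001
0.61 271 342 160 233
(np.float64(302.2882039960572), np.float64(197.73939284434954)) (np.float64(266.46847902139683), np.float64(197.51965375917086))
t 33.48 p [ 0.545  -0.3553  0.1925] grip 1.001 F [-0.1  0.1  0.8]
dp mm [72.   9.2 11.5]
rot deg [-0.2  -2.74 -0.06]
```

View pics/w9.png

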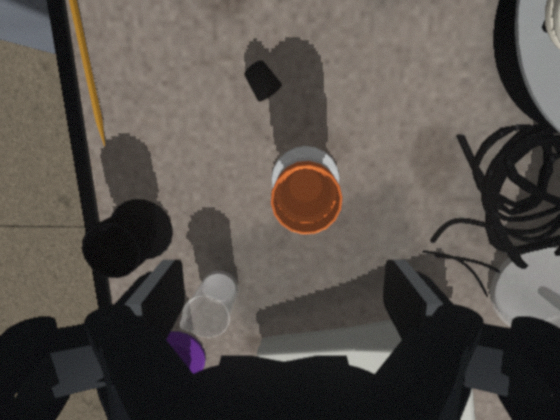

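```bash
python3 -m inch '{"dp":[[20,9,14],[25,1,2],[10,0,0],[0,0,0]],"delta_rot":[[-0.2,-2.7,0],[0,-0.3,0],[0,0,0],[0,0,0]],"gripper":[1,1,1,1]}' 25
python3 go.py .556 -.346 .059
```

```text
time_s: 33.98
eef_pos: [0.5651, -0.3436, 0.1411]
ee_rot: [0.713, -0.003, 0.702, 0.001]
ft_force: [-0.3, 0.0, 0.2]
gripper_width: 1.004
t 33.98 p [ 0.5651 -0.3436  0.1411] grip 1.004 F [-0.3  0.   0.2]
dp mm [ 82.   -2.1 -10.4]
rot deg [0.31 0.88 0.16]
```

```bash
python3 -m inch '{"dp":[[10,-2,-10],[10,0,-1],[10,0,0],[0,0,0]],"delta_rot":[[0.3,0.9,0.1],[0,0,0],[0,0,0],[0,0,0]],"gripper":[1,1,1,1]}' 25
python3 go.py .556 -.346 .059
```

```text
time_s: 34.48
eef_pos: [0.5545, -0.347, 0.1114]
ee_rot: [0.708, -0.001, 0.707, -0.001]
ft_force: [-0.4, 0.6, 0.1]
gripper_width: 1.005
t 34.48 p [ 0.5545 -0.347   0.1114] grip 1.005 F [-0.4  0.6  0.1]
dp mm [52.4  1.2  1.4]
rot deg [-0.02  0.09  0.2 ]
```

Well centred; descend in small rows.

```bash
python3 -m inch '{"dp":[[12,1,1],[12,0,0],[12,0,0],[10,0,0],[0,0,0]],"delta_rot":[[0,0,0],[0,0,0],[0,0,0],[0,0,0],[0,0,0]],"gripper":[1,1,1,1,1]}' 25
python3 go.py .556 -.346 .059
```

```text
time_s: 35.1
eef_pos: [0.5555, -0.3457, 0.0614]
ee_rot: [0.707, -0.001, 0.707, -0.001]
ft_force: [-0.3, 0.1, -0.2]
gripper_width: 0.998
t 35.1 p [ 0.5555 -0.3457  0.0614] grip 0.998 F [-0.3  0.1 -0.2]
dp mm [ 2.4 -0.3  0.5]
rot deg [-0.01  0.04  0.15]
```

```bash
python3 -m inch '{"dp":[[1,0,0],[0,0,0],[0,0,0],[0,0,0],[0,0,0]],"delta_rot":[[0,0,0],[0,0,0],[0,0,0],[0,0,0],[0,0,0]],"gripper":[1,0,0,0,0]}' 25
python3 -m inch '{"dp":[[-4,0,0],[-4,0,0],[-4,0,0],[0,0,0]],"delta_rot":[[0,0,0],[0,0,0],[0,0,0],[0,0,0]],"gripper":[0,0,0,0]}' 25
python3 go.py .556 -.346 .059
python3 - <<'E'
from h import *
im=env.get_image('side');cv2.imwrite('pics/s10.png',cv2.resize(im['img'][190:320,250:400,::-1],None,fx=4,fy=4,interpolation=cv2.INTER_CUBIC))
E
```

```text
time_s: 35.72
eef_pos: [0.5566, -0.3465, 0.0621]
ee_rot: [0.708, -0.001, 0.706, -0.002]
ft_force: [0.0, 0.2, -0.4]
gripper_width: 0.619
time_s: 36.22
eef_pos: [0.5566, -0.3465, 0.0751]
ee_rot: [0.708, -0.002, 0.706, -0.002]
ft_force: [-0.8, -0.6, 0.1]
gripper_width: 0.617
t 36.23 p [ 0.5566 -0.3465  0.0751] grip 0.617 F [-0.8 -0.6  0.1]
dp mm [16.1  0.6 -0.7]
rot deg [-0.01  0.21  0.26]
```

View pics/s10.png

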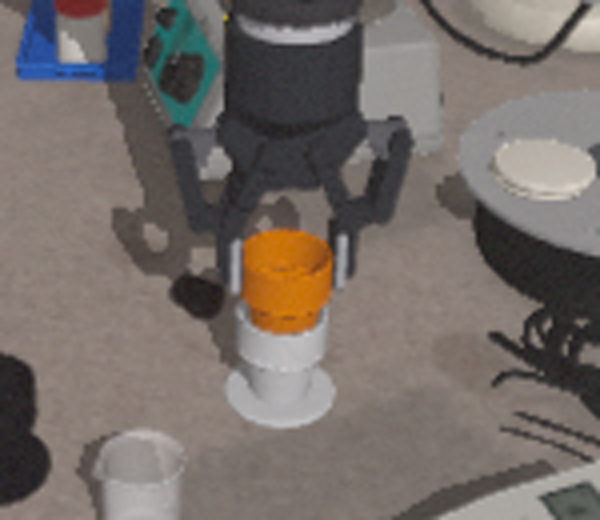

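The orange cup has risen clear and the metal cup's foot is still on the worktop. Carry on.

```bash
python3 -m inch '{"dp":[[-15,0,0],[-25,0,0],[-45,0,0],[-50,0,0],[-50,0,0],[0,40,-5],[0,55,-8],[0,58,-8]],"delta_rot":[[0,0.2,0],[0,0,0],[0,0,0],[0,0,0],[0,0,0],[0,0,0],[0,0,0],[0,0,0]],"gripper":[0,0,0,0,0,0,0,0]}' 25
python3 -m inch '{"dp":[[0,58,-9],[0,58,-9],[0,58,-9],[0,58,-9],[0,58,-9],[0,58,-9],[0,58,-9],[0,58,-9]],"delta_rot":[[0,0,0],[0,0,0],[0,0,0],[0,0,0],[0,0,0],[0,0,0],[0,0,0],[0,0,0]],"gripper":[0,0,0,0,0,0,0,0]}' 25
python3 go.py .456 .352 .25
```

```text
time_s: 37.28
eef_pos: [0.5354, -0.1968, 0.2721]
ee_rot: [0.709, -0.0, 0.705, -0.009]
ft_force: [1.4, 0.2, -0.7]
gripper_width: 0.622
time_s: 38.28
eef_pos: [0.4684, 0.2815, 0.2768]
ee_rot: [0.716, 0.003, 0.698, -0.01]
ft_force: [0.8, -0.8, -0.1]
gripper_width: 0.626
t 38.27 p [0.4684 0.2815 0.2768] grip 0.626 F [ 0.8 -0.8 -0.1]
dp mm [ 25.8  70.5 -14.3]
rot deg [-1.01  1.45  0.59]
```

```bash
python3 -m inch '{"dp":[[0,40,-10],[0,25,-3],[0,4,0],[0,0,0]],"delta_rot":[[-1,1.4,0.6],[0,0.2,0],[0,0,0],[0,0,0]],"gripper":[0,0,0,0]}' 25
python3 -m inch '{"dp":[[30,0,0],[40,0,0],[40,0,0],[30,0,0],[0,0,0]],"delta_rot":[[0,0,0],[0,0,0],[0,0,0],[0,0,0],[0,0,0]],"gripper":[0,0,0,0,0]}' 25
python3 go.py .456 .352 .041
```

```text
time_s: 38.78
eef_pos: [0.4529, 0.358, 0.2796]
ee_rot: [0.707, -0.002, 0.708, 0.005]
ft_force: [0.9, -0.4, -0.8]
gripper_width: 0.622
time_s: 39.4
eef_pos: [0.4598, 0.3479, 0.1401]
ee_rot: [0.71, 0.003, 0.704, -0.002]
ft_force: [0.0, 0.2, -0.4]
gripper_width: 0.62
t 39.4 p [0.4598 0.3479 0.1401] grip 0.62 F [ 0.   0.2 -0.4]
dp mm [99.1  3.9 -4.5]
rot deg [-0.35  0.42 -0.07]
```

```bash
python3 -m inch '{"dp":[[20,4,-4],[25,1,0],[25,1,0],[15,0,0],[0,0,0]],"delta_rot":[[-0.3,0.4,0],[0,0,0],[0,0,0],[0,0,0],[0,0,0]],"gripper":[0,0,0,0,0]}' 25
python3 go.py .456 .352 .041
```

```text
time_s: 40.02
eef_pos: [0.4606, 0.3553, 0.0572]
ee_rot: [0.71, 0.004, 0.704, 0.001]
ft_force: [0.0, -0.1, -0.1]
gripper_width: 0.619
t 40.02 p [0.4606 0.3553 0.0572] grip 0.619 F [ 0.  -0.1 -0.1]
dp mm [16.2 -3.4 -4.7]
rot deg [-0.23  0.51 -0.43]
```

```bash
python3 -m inch '{"dp":[[6,-3,-4],[6,0,0],[4,0,0],[0,0,0]],"delta_rot":[[-0.2,0.5,-0.4],[0,0,0],[0,0,0],[0,0,0]],"gripper":[0,0,0,0]}' 25
python3 go.py .456 .352 .041
```

```text
time_s: 40.52
eef_pos: [0.4581, 0.3535, 0.0428]
ee_rot: [0.708, 0.001, 0.706, 0.001]
ft_force: [-1.0, 1.0, -0.1]
gripper_width: 0.62
t 40.52 p [0.4581 0.3535 0.0428] grip 0.62 F [-1.   1.  -0.1]
dp mm [ 1.8 -1.5 -2.2]
rot deg [-0.02  0.21 -0.19]
```

```bash
python3 -m inch '{"dp":[[3,0,0],[1,0,0],[0,0,0],[0,0,0],[0,0,0],[-15,0,0],[-40,0,0],[-50,0,0]],"delta_rot":[[0,0.2,0],[0,0,0],[0,0,0],[0,0,0],[0,0,0],[0,0,0],[0,0,0],[0,0,0]],"gripper":[0,0,0.9,0.9,0.9,0.9,0.9,0.9]}' 25
python3 -m inch '{"dp":[[-60,-20,10],[-60,-40,10],[-30,-40,20],[0,-20,0],[0,0,0]],"delta_rot":[[0,0,0],[0,0,0],[0,0,0],[0,0,0],[0,0,0]],"gripper":[0.9,0.9,0.9,0.9,0.9]}' 25
python3 - <<'E'
from h import *
im,T=wrist();s=env.get_image('side')
a=cv2.resize(im['img'][:300,120:460],(400,353));b=cv2.resize(s['img'][160:340,210:380],(333,353),interpolation=cv2.INTER_CUBIC)
cv2.imwrite('pics/f.png',np.hstack([a,b])[:,:,::-1])
M0={'tray_blue':(.4590,.1555,-6.9),'tray_yellow':(.616,.241,-9.7),'tray_green':(.456,.3525,-5)}
for n in ['cup_upper','red_jar','amber_bottle','dropper_a']: print(n,[(np.round(d['centre'],3).tolist(),round(d['conf'],2)) for d in env.look_for(im,n)])
for n in M0:
  d=env.masks_of(im,n)[0]; c=max(cv2.findContours(d['pixels'].astype(np.uint8),0,2)[0],key=cv2.contourArea)[:,0,:]
  W=np.array([ray(im,u,v,T,.016)[:2] for u,v in c],np.float32); print(n,[np.round(x,1) for x in cv2.minAreaRect(W*1000)])
print([(np.round(d['centre'],3).tolist(),round(d['conf'],2)) for d in env.look_for(s,'cup_lower')])
E
```

```text
time_s: 41.52
eef_pos: [0.4561, 0.3514, 0.1444]
ee_rot: [0.705, -0.001, 0.709, -0.001]
ft_force: [1.3, -0.0, 0.5]
gripper_width: 0.898
time_s: 42.15
eef_pos: [0.4972, 0.2377, 0.297]
ee_rot: [0.71, 0.002, 0.704, 0.004]
ft_force: [-0.2, 0.3, -0.4]
gripper_width: 0.896
cup_upper [([0.454, 0.356, 0.042], 0.81)]
red_jar [([0.457, 0.131, 0.069], 0.66)]
amber_bottle [([0.469, 0.18, 0.062], 0.96)]
dropper_a [([0.612, 0.21, 0.043], 0.77), ([0.611, 0.262, 0.045], 0.72)]
tray_blue [array([454.4, 359. ]), array([60.6, 60.9]), np.float64(0.1)]
tray_yellow [array([614.8, 244.1]), array([157.5, 106.2]), np.float64(80.1)]
tray_green [array([453.2, 356.9]), array([158.6, 105.5]), np.float64(85.4)]
[([0.556, -0.359, 0.04], 0.98), ([0.378, -0.417, 0.036], 0.95), ([0.408, -0.571, 0.032], 0.6)]
```

View pics/f.png

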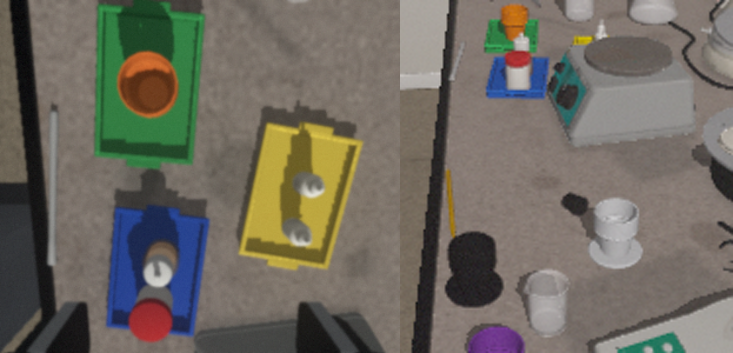

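The final picture shows the cup upright in green, bottle and jar in blue, droppers in yellow, and the metal cup standing in place.

```bash
python3 -c "
from cell import env
print(env.job_done())"
```

```text
the job is handed in; nothing more can be done
None
```

The job is handed in at about 42 s of the 144 s allowed. The brown bottle and red-lidded jar are in the blue tray, both droppers in the yellow, and the orange cup in the green. No verdict came back.

**Last checks:**
- **Placement:** The final wrist and side pictures show all five standing upright. By tool position at release, each is within about 35 mm of its tray's centre along the length and a few millimetres across (limits 56 and 36 mm).
- **Metal cup:** It stands upright where it was. The detector put it at (0.556, -0.359), against (0.556, -0.363) at the start, and it did not rise when the orange cup was lifted off.
- **Robot:** The gripper was open and clear of everything, and the wrist force readings stayed around 1 to 2 N.

**Disagreements:**
- **Blue tray:** The last mask reported for the blue tray was really the orange cup in the green tray, so I ignored it. I relied on the picture and the earlier measurements.
- **Detector offsets:** Detector positions differed from my own by up to about 10 mm, because they give the visible surface. One early yellow-tray position was off by several centimetres because the hotplate partly hid it, so I used the wrist-camera measurement instead.

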